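# Slide the rubber stamp home under the lips of its dock

## Task

Put the rubber stamp that stands out on the table away into the empty one of the two stamp docks: set it down in front of the dock's open mouth and slide it in along the table, its foot passing under the two steel lips, until it is fully home against the back stop, upright and with its long foot square across the dock. Leave the stamp in the other dock where it is, and let go.

Things in the scene. Friction and masses are not known exactly. Their poses are not given: they have to be found in the camera images.
- stamp_center (a point): Centre (30.5 mm above the underside) of the loose wooden hand stamp to be put away, which stands upright on the table. 61 mm high, 50 g: a foot 22 mm (its x) by 52 mm (its y), 14 mm high, then a neck and a round knob on the vertical axis, at most 22 mm across. Grip the knob, 34 to 61 mm up. z is up.
- dock_home (a point): Where the stamp's centre (30.5 mm up) lies when the stamp is fully home in the empty dock. x points into the dock, from the open mouth (on the robot's side) to the back stop; y across, z up. The stamp's x is to lie along this x, either way round. Lips and rails begin at x = -49 mm from here, flared guides without lips at about -75 mm; the back stop's face is at +11 mm.
- dock: The empty dock, fixed to the table, no floor; origin on the table midway between its rails, axes as dock_home. Two wooden rails 60 mm long, 64 mm clear between them; on each a flat steel lip reaches inward over the foot (underside 21 mm, top 24 mm above the table), leaving a slot 36 mm wide for the neck. Back stop 24 mm high. 92 mm wide over the rails.
- other_stamp_center (a point): Centre, half-way up, of the identical stamp (61 mm high) that already stands home in the other dock, which is identical to the empty one. It is to stay there.
There are look-alikes about, which are no part of the job. What is shaped like the part that bears stamp_center but blue or orange is not meant. What is shaped like the dock but yellow is not meant.

How it is judged:
On the way:
1. the stamp, down on the table, enters the empty dock through its open mouth (x of stamp_center in the frame of dock_home between -0.075 and -0.025 m and y of stamp_center in the frame of dock_home between -0.018 and 0.018 m and z of stamp_center in the frame of dock_home below 0.009 m), for 0.05 s.
At the end, for the whole second after the job is handed in: The stamp stands upright (within 7 degrees) on the table in the empty dock, its foot under the lips, within 12 mm of fully home along and across the dock and within 15 degrees of square; the other stamp is still in its dock, within 15 mm of where it was (x of stamp_center in the frame of dock_home between -0.012 and 0.012 m and y of stamp_center in the frame of dock_home between -0.012 and 0.012 m and z of stamp_center in the frame of dock_home below 0.005 m and angle between stamp_center's own z axis and vertical below 0.12 rad and angle between the x axis of stamp_center and the x axis of dock_home, either way round below 0.26 rad and distance of other_stamp_center from where it was at the start of the episode below 0.015 m); the robot touches nothing.
It fails at once if the other stamp is pushed or pulled more than 20 mm (distance of other_stamp_center from where it was at the start of the episode above 0.02 m).
It also fails if it takes over 42 s, if anything falls off the work surface, if the arm or the gripper's body presses on something with over 40 N, if the wrist force passes 120 N, or if a joint passes its speed limit or range.

## Robot

A 7-joint arm with a two-finger parallel gripper is mounted at the origin on the work surface; the furniture and walls round the work are solid. World frame = base frame: x ahead of the robot, y to its left, z up, the work surface at z = 0. Lengths are in m, angles in rad, forces in N, time in s.
With the tool pointing down it reaches from about 0.425 to 1.025 m from the base axis. Payload 9.4 kg.
Tool frame: the origin (TCP) lies midway between the tips of the shut fingers; the grasp point (between the pads) lies 19 mm behind it; z points along the fingers, y is the line along which they close (so a half turn about z gives the same grasp; the last joint's range is limited). The gripper opens to 85 mm and grips with 20 to 120 N. Pads are 22 mm wide; open, the fingers measure 114 mm over their backs; the gripper's body (76 mm by 85 mm) begins 54 mm behind the grasp point. The pads swing forward as they close: fully open they stand 13 mm farther back than shut.
Start: joints at [-1.374, 0.599, -0.003, 1.599, 0.002, 0.943, -0.08], TCP at [0.196, 0.698, 0.231] pointing down, gripper open.
Joint ranges: [-2.57, 2.57], [-0.35, 1.97], [-1.29, 1.29], [0.11, 2.56], [-1.05, 4.19], [0.11, 1.86], [-2.63, 2.63]. Speed limits (rad/s): [2.22, 2.22, 3.01, 3.01, 3.14, 3.14, 3.14].

## Interface

Orientations are given as a unit quaternion [w, x, y, z].
In Python, from rig import ctrl gives the robot as it stands. The module is installed in compiled form; this text tells all that it offers.
- The arm moves only by the tool send_rows, never from a script. Its argument "rows" is a list of rows, each a list of 7 numbers: the turn, a rotation vector about the tool's x, y, z in degrees, then the shift along the tool's x, y, z in cm, then the opening in per cent of the stroke, from 0 (shut) to 100 (fully open). In form: [[ax, ay, az, dx, dy, dz, jaw], ...]. A call has 1 to 20 rows; each row is the pose to reach, as a shift and turn from the pose commanded when the call began, along the tool's axes at that moment; what a row does not reach only later rows make up. A row lasts 1/12 s, in which the tool goes at most 41.7 mm and 7.16 degrees, less where a joint would pass 70% of its speed; a pose out of reach is approached as far as the arm can. A call with a gripper value outside its range is refused whole. The fingers move at their own pace and stop on an object; "force" is the grip in N (left out, the last holds). Time passes only in rows, so rows that repeat a pose let the fingers close. It gives the time, the measured TCP pose, the force, the opening and the grip force at its end, in the units of the state.
- ctrl.read_state(): the state, without advancing time (a new reading comes with each control period).
- ctrl.grab_frame(name): name is "side" or "top"; returns (picture, depth): 400x640x3 uint8, blue, green, red; 400x640 float32, m along the optical axis (not along the pixel's ray), 0 where there is no reading.
- ctrl.calibration(name): a dict with "fx", "fy", "cx", "cy" (pixels), "eye" and "attitude" of the camera in the world. Camera axes: x right, y down, z forward; pixel columns grow to the right and rows downward; lengths in m; the calibration is good to about 2 mm. A picture is of the moment at which its call begins. calibration takes no time and is no camera call.
- ctrl.close_job(): hands the job in; it is judged then, once.
The state is a dict: "time_s": time; "joint_positions": joint angles; "dq": joint speeds; "joint_efforts": joint torques, N m; "position": TCP position; "ee_rot": TCP orientation; "contact_force": force on the tool from outside, world axes, zero at the start; "ft_torque": the same for the moment, N m; "grip_width": finger opening in m; "grip_force": force on a finger pad.
Only numpy, scipy, OpenCV 4.12 (cv2) and the standard library are available. Lean on these libraries where they do the work, as an engineer would, in place of code of your own. Each camera call takes 0.05 s, during which the arm holds its last target. There are 200 camera calls.

## Working session

There is one attempt and no reset: what is moved stays moved. The work goes in short steps, Python scripts to look and compute and a tool call to move; the robot and the scene stay as the last step left them, time stands still between calls to the robot, and variables do not carry over. Pictures are saved under pics/ and viewed, at most 10 in all, crops included, and the job is handed in when it is done.

Besides the shell and the picture viewer there is one more tool, called after ">>>" by a JSON object that holds its "name" and its "arguments", one argument or row to a line. send_rows: Moves the arm, as the interface text tells. Its arguments: {"type":"object","properties":{"rows":{"type":"array"},"force":{"type":"number"}},"required":["rows"]}

```bash
mkdir -p pics; cat > h.py <<'E'
import numpy as np, cv2
from rig import ctrl
from scipy.spatial.transform import Rotation as R
def cal(n):
    c=ctrl.calibration(n); a=np.array(c['attitude'])
    M=R.from_quat([a[1],a[2],a[3],a[0]]).as_matrix() if a.size==4 else a.reshape(3,3)
    return c,M,np.array(c['eye'])
def plane(n,uv,z):
    c,M,e=cal(n); uv=np.atleast_2d(uv).astype(float)
    d=np.c_[(uv[:,0]-c['cx'])/c['fx'],(uv[:,1]-c['cy'])/c['fy'],np.ones(len(uv))]@M.T
    return e+d*((z-e[2])/d[:,2])[:,None]
def cloud(n,dep):
    c,M,e=cal(n); v,u=np.mgrid[:400,:640]
    p=np.stack([(u-c['cx'])/c['fx']*dep,(v-c['cy'])/c['fy']*dep,dep],-1)
    return p@M.T+e
E
python3 - <<'E'
from h import *
for n in('top','side'):
    p,d=ctrl.grab_frame(n); cv2.imwrite(f'pics/{n}0.png',p); np.save(f'{n}0.npy',d); print(n,ctrl.calibration(n))
s=ctrl.read_state(); print(s['time_s'],s['position'],s['ee_rot'],s['grip_width'])
E
```

```text
top {'fx': 386.8601590863769, 'fy': 386.8601590863769, 'cx': 317.3000848088998, 'cy': 199.13804322078448, 'eye': array([0.40462477, 0.13529718, 1.08318935]), 'attitude': array([-0.02007517,  0.71193806, -0.70148323,  0.02573853])}
side {'fx': 462.5531127279505, 'fy': 462.5531127279505, 'cx': 312.5507364175778, 'cy': 192.87291006464488, 'eye': array([ 0.28168756, -0.72413935,  0.70791469]), 'attitude': array([-0.44216678,  0.88976971, -0.10219331,  0.0485276 ])}
0.1 [0.19592717 0.69756771 0.23048467] [-3.61422876e-05  1.36451634e-01  9.90646479e-01 -7.10489330e-04] 0.08546576041219084
```

View pics/top0.png

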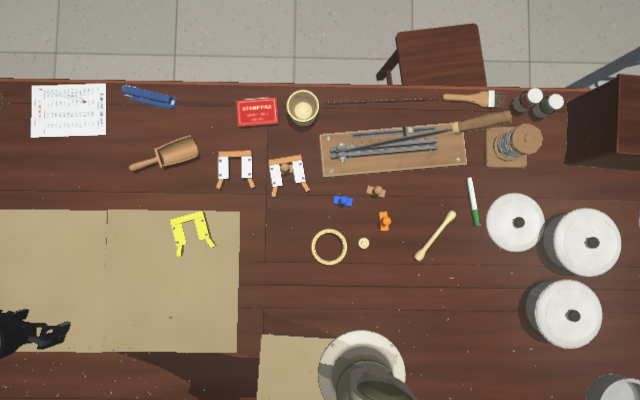

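View pics/side0.png

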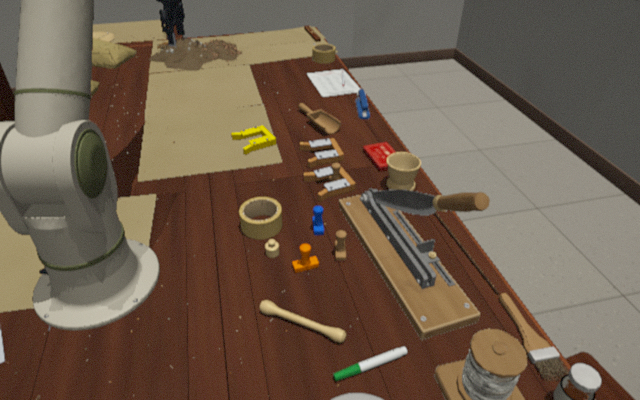

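The top view shows these candidates:
- **Stamps:** wooden at (376,191), blue at (343,201) and orange at (385,221). The wooden one fits the description.
- **Docks:** white/wood at (235,170), which is empty; white/wood at (287,173), which holds a stamp; and yellow at (192,232), a look-alike. The empty one is at (235,170).

I'll confirm this in one crop and measure.

```bash
python3 - <<'E'
from h import *
p=cv2.imread('pics/top0.png'); d=np.load('top0.npy')
a=cv2.resize(p[140:240,205:405],None,fx=4,fy=4,interpolation=cv2.INTER_CUBIC)
cv2.imwrite('pics/crop.png',a)
P=cloud('top',d); z0=np.median(P[205:215,260:300,2]); print('table z',z0)
def show(nm,u0,u1,v0,v1,lo,hi):
    Q=P[v0:v1,u0:u1]; m=(Q[...,2]>lo)&(Q[...,2]<hi)
    q=Q[m]; r=cv2.minAreaRect((q[:,:2]*1000).astype(np.float32)); print(nm,m.sum(),q.mean(0).round(4),r,q[:,2].max())
show('stamp all',364,390,180,203,.006,.1)
show('stamp knob',364,390,180,203,.045,.1)
show('stamp foot',364,390,180,203,.006,.02)
show('other knob',270,308,155,190,.045,.1)
hsv=cv2.cvtColor(p,cv2.COLOR_BGR2HSV)
w=((hsv[...,1]<50)&(hsv[...,2]>150)).astype(np.uint8)
for nm,u0,u1 in(('empty',212,262),('other',264,315)):
    s=np.zeros_like(w); s[145:200,u0:u1]=w[145:200,u0:u1]
    cs,_=cv2.findContours(s,cv2.RETR_EXTERNAL,cv2.CHAIN_APPROX_NONE)
    for c in cs:
        if cv2.contourArea(c)<60: continue
        q=plane('top',c[:,0],.024)
        print(nm,cv2.contourArea(c),cv2.minAreaRect((q[:,:2]*1000).astype(np.float32)),cv2.minAreaRect(c))
E
```

```text
table z -0.0007921907729078193
stamp all 163 [ 0.4969 -0.032   0.0292] ((497.65618896484375, -34.406089782714844), (51.5772590637207, 22.220279693603516), 75.58771514892578) 0.06163851518720409
stamp knob 58 [ 0.497  -0.0336  0.0571] ((496.86181640625, -34.18728256225586), (21.99419403076172, 18.822782516479492), 89.94200897216797) 0.06163851518720409
stamp foot 100 [ 0.4969 -0.0313  0.0132] ((497.65618896484375, -34.406089782714844), (51.5772590637207, 22.220279693603516), 75.58771514892578) 0.019916958690473496
other knob 58 [0.5548 0.2161 0.0574] ((554.8902587890625, 216.49331665039062), (19.0789794921875, 19.12677764892578), 89.29308319091797) 0.06608547162482092
empty 206.0 ((556.83837890625, 388.15557861328125), (58.57914733886719, 27.516176223754883), 1.6863120794296265) ((223.0, 167.5), (21.0, 10.0), 90.0)
empty 208.5 ((560.5772705078125, 325.0199279785156), (58.531490325927734, 27.54550552368164), 1.4662182331085205) ((246.0, 166.5), (21.0, 10.0), 90.0)
other 204.5 ((538.2008056640625, 244.0052490234375), (60.61358642578125, 29.39067840576172), 10.572932243347168) ((275.25677490234375, 175.04052734375), (21.86506462097168, 10.685934066772461), 80.53767395019531)
other 202.5 ((549.7799072265625, 181.05435180664062), (60.680885314941406, 28.977338790893555), 10.35896110534668) ((298.20269775390625, 171.2162322998047), (21.86506462097168, 10.52153491973877), 80.53767395019531)
```

View pics/crop.png

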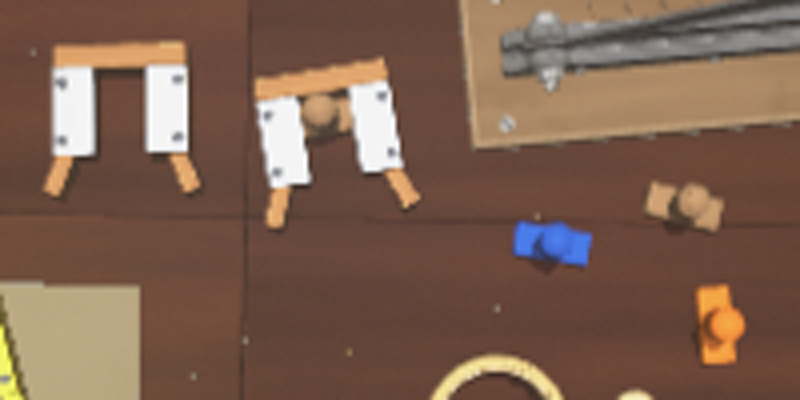

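The crop confirms it: the loose wooden stamp is at crop (687,203), top (377,191), and the empty dock is at crop (120,110). Next I'll work out the moves.

```bash
cat >> h.py <<'E'
def go(x,y,z,yaw_y):
    """row (deg, cm) to TCP x,y,z, tool down, tool y axis at yaw_y deg in world"""
    s=ctrl.read_state(); q=s['ee_rot']; M=R.from_quat([q[1],q[2],q[3],q[0]])
    t=np.deg2rad(yaw_y); yy=np.array([np.cos(t),np.sin(t),0]); zz=np.array([0,0,-1.]); xx=np.cross(yy,zz)
    T=R.from_matrix(np.c_[xx,yy,zz])
    print('row',(M.inv()*T).as_rotvec(degrees=True).round(1),(M.inv().apply(np.array([x,y,z])-s['position'])*100).round(2),
      't',round(s['time_s'],2),'pos',np.round(s['position'],4),'F',np.round(s['contact_force'],1),'w',round(s['grip_width'],4))
E
python3 -c "
from h import *
go(.4973,-.0342,.15,75.6)"
```

```text
row [-0.1  0.  -1.3] [-48.8  -62.29   8.14] t 0.1 pos [0.1959 0.6976 0.2305] F [-0.3  0.4  0.4] w 0.0855
```

>>> {"name": "send_rows", "arguments": {
  "rows": [
    [0,0,-1.3,-48.8,-62.3,2,100],
    [0,0,-1.3,-48.8,-62.3,2,100],
    [0,0,-1.3,-48.8,-62.3,2,100],
    [0,0,-1.3,-48.8,-62.3,2,100],
    [0,0,-1.3,-48.8,-62.3,2,100],
    [0,0,-1.3,-48.8,-62.3,2,100],
    [0,0,-1.3,-48.8,-62.3,2,100],
    [0,0,-1.3,-48.8,-62.3,2,100],
    [0,0,-1.3,-48.8,-62.3,2,100],
    [0,0,-1.3,-48.8,-62.3,2,100],
    [0,0,-1.3,-48.8,-62.3,2,100],
    [0,0,-1.3,-48.8,-62.3,2,100],
    [0,0,-1.3,-48.8,-62.3,2,100],
    [0,0,-1.3,-48.8,-62.3,2,100],
    [0,0,-1.3,-48.8,-62.3,2,100],
    [0,0,-1.3,-48.8,-62.3,2,100],
    [0,0,-1.3,-48.8,-62.3,4,100],
    [0,0,-1.3,-48.8,-62.3,6,100],
    [0,0,-1.3,-48.8,-62.3,8,100],
    [0,0,-1.3,-48.8,-62.3,8,100]
  ]
}}

```text
time_s: 1.77
position: [0.4979, -0.0382, 0.1493]
ee_rot: [-0.0, 0.127, 0.992, -0.001]
contact_force: [0.1, 0.8, -0.7]
grip_width: 0.0856
grip_force: 0.0
```

```bash
python3 - <<'E'
from h import *
go(.4973,-.0342,.031,75.6)
p,d=ctrl.grab_frame('side'); cv2.imwrite('pics/s1.png',cv2.resize(p[120:300,230:450],None,fx=3,fy=3))
E
```

```text
row [-0.1 -0.  -0.2] [ 0.16  0.39 11.83] t 1.77 pos [ 0.4979 -0.0382  0.1493] F [ 0.1  0.8 -0.7] w 0.0856
```

View pics/s1.png

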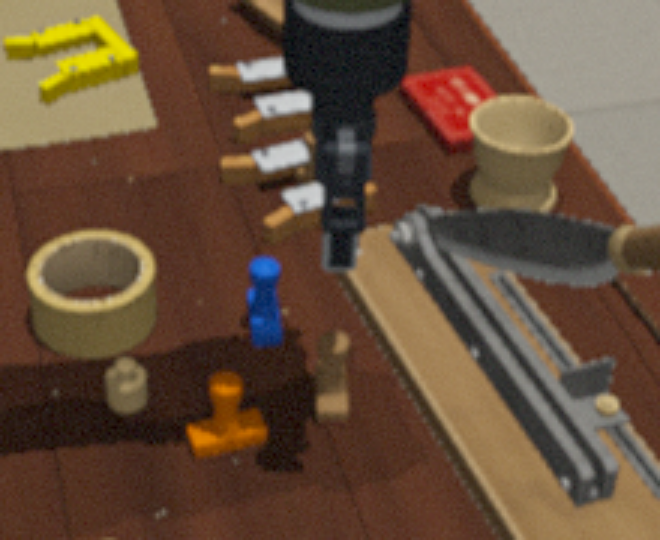

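The stamp stands upright at crop (332,375) and the open gripper is above it. The 4 mm offset is probably settling lag, so I'll command a straight descent.

>>> {"name": "send_rows", "arguments": {
  "rows": [
    [0,0,0,0,0,0,100],
    [0,0,0,0,0,2,100],
    [0,0,0,0,0,4,100],
    [0,0,0,0,0,6,100],
    [0,0,0,0,0,7,100],
    [0,0,0,0,0,7,100],
    [0,0,0,0,0,7,100]
  ]
}}

```text
time_s: 2.4
position: [0.4973, -0.0329, 0.0817]
ee_rot: [-0.0, 0.125, 0.992, 0.0]
contact_force: [-0.0, -0.1, 0.8]
grip_width: 0.0854
grip_force: 0.0
```

```bash
python3 - <<'E'
from h import *
go(.4973,-.0342,.031,75.6)
E
```

```text
row [ 0.  -0.   0.1] [-0.03 -0.12  5.07] t 2.4 pos [ 0.4973 -0.0329  0.0817] F [-0.  -0.1  0.8] w 0.0854
```

>>> {"name": "send_rows", "arguments": {
  "rows": [
    [0,0,0,0,-0.1,2,100],
    [0,0,0,0,-0.1,4,100],
    [0,0,0,0,-0.1,5,100],
    [0,0,0,0,-0.1,5,100],
    [0,0,0,0,-0.1,5,100],
    [0,0,0,0,-0.1,5,0],
    [0,0,0,0,-0.1,5,0],
    [0,0,0,0,-0.1,5,0],
    [0,0,0,0,-0.1,5,0],
    [0,0,0,0,-0.1,5,0],
    [0,0,0,0,-0.1,5,0],
    [0,0,0,0,-0.1,5,0],
    [0,0,0,0,-0.1,5,0],
    [0,0,0,0,-0.1,5,0],
    [0,0,0,0,-0.1,5,0]
  ],
  "force": 40
}}

```text
time_s: 3.65
position: [0.4973, -0.0348, 0.0318]
ee_rot: [0.0, 0.125, 0.992, 0.0]
contact_force: [-1.4, -0.2, 7.6]
grip_width: 0.019
grip_force: 38.8
```

```bash
python3 - <<'E'
from h import *
go(.483,.3533,.131,92.5)
E
```

```text
row [  0.    0.  -16.9] [11.02 37.24 -9.92] t 3.65 pos [ 0.4973 -0.0348  0.0318] F [-1.4 -0.2  7.6] w 0.019
```

>>> {"name": "send_rows", "arguments": {
  "rows": [
    [0,0,0,0,0,-2,0],
    [0,0,0,0,0,-5,0],
    [0,0,0,0,0,-8,0],
    [0,0,0,0,0,-10,0],
    [0,0,-16.9,11,37.25,-10,0],
    [0,0,-16.9,11,37.25,-10,0],
    [0,0,-16.9,11,37.25,-10,0],
    [0,0,-16.9,11,37.25,-10,0],
    [0,0,-16.9,11,37.25,-10,0],
    [0,0,-16.9,11,37.25,-10,0],
    [0,0,-16.9,11,37.25,-10,0],
    [0,0,-16.9,11,37.25,-10,0],
    [0,0,-16.9,11,37.25,-10,0],
    [0,0,-16.9,11,37.25,-10,0],
    [0,0,-16.9,11,37.25,-10,0],
    [0,0,-16.9,11,37.25,-10,0],
    [0,0,-16.9,11,37.25,-10,0],
    [0,0,-16.9,11,37.25,-10,0]
  ]
}}

```text
time_s: 5.15
position: [0.4835, 0.3513, 0.1313]
ee_rot: [-0.0, -0.021, 1.0, -0.001]
contact_force: [-1.2, 0.0, -1.2]
grip_width: 0.0195
grip_force: 39.2
```

```bash
python3 - <<'E'
from h import *
go(.483,.3533,.032,92.5)
p,d=ctrl.grab_frame('side'); cv2.imwrite('pics/s2.png',cv2.resize(p[60:220,220:400],None,fx=3.6,fy=3.6,interpolation=cv2.INTER_CUBIC))
E
```

```text
row [-0.1 -0.  -0.1] [0.04 0.21 9.93] t 5.15 pos [0.4835 0.3513 0.1313] F [-1.2  0.  -1.2] w 0.0195
```

View pics/s2.png

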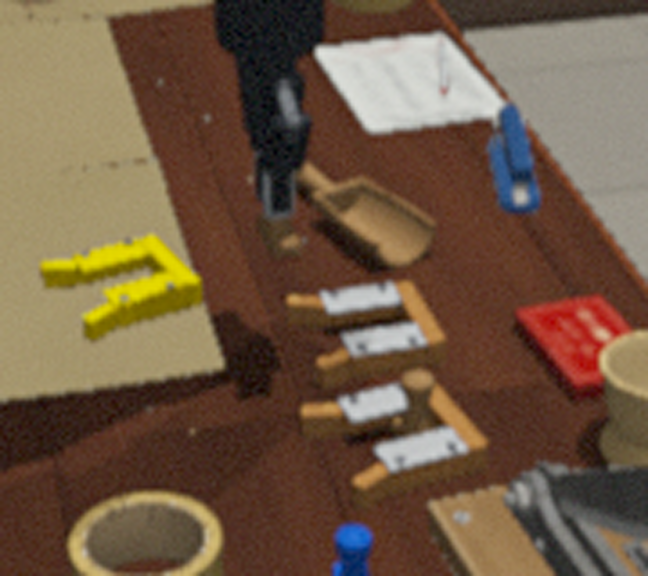

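The stamp hangs under the fingers at crop (283,238), outside the empty dock's mouth at crop (300,320). Its tilt is unclear, so I'll check it with depth and an enlargement.

```bash
python3 - <<'E'
from h import *
p,d=ctrl.grab_frame('side'); cv2.imwrite('pics/s3.png',cv2.resize(p[100:140,270:330],None,fx=10,fy=10,interpolation=cv2.INTER_CUBIC))
P=cloud('side',d)[115:135,285:320].reshape(-1,3)
m=(P[:,2]>.06)&(P[:,2]<.2)&(abs(P[:,0]-.483)<.06)&(abs(P[:,1]-.353)<.06)
P=P[m]
for z in np.arange(.08,.16,.006):
    q=P[(P[:,2]>z)&(P[:,2]<z+.006)]
    if len(q): print(round(z,3),len(q),q.min(0).round(3),q.max(0).round(3))
pt,dt=ctrl.grab_frame('top'); P=cloud('top',dt).reshape(-1,3)
m=(P[:,2]>.06)&(P[:,2]<.125)&(abs(P[:,0]-.483)<.06)&(abs(P[:,1]-.353)<.06); print('top',P[m].round(3)[:40])
E
```

```text
0.092 1 [0.494 0.331 0.098] [0.494 0.331 0.098]
0.098 11 [0.474 0.324 0.1  ] [0.496 0.354 0.104]
0.104 27 [0.473 0.324 0.104] [0.496 0.375 0.11 ]
0.11 56 [0.473 0.324 0.11 ] [0.496 0.378 0.116]
0.116 16 [0.477 0.341 0.116] [0.493 0.353 0.122]
0.122 8 [0.477 0.343 0.122] [0.489 0.351 0.125]
0.128 8 [0.474 0.334 0.13 ] [0.493 0.36  0.133]
0.134 15 [0.472 0.328 0.134] [0.495 0.343 0.14 ]
0.14 14 [0.472 0.327 0.141] [0.493 0.339 0.146]
0.146 7 [0.474 0.327 0.146] [0.489 0.333 0.149]
top [[0.477 0.337 0.113]
 [0.475 0.338 0.111]
 [0.475 0.335 0.111]
 [0.475 0.333 0.111]
 [0.475 0.33  0.112]
 [0.475 0.328 0.111]
 [0.476 0.327 0.102]]
```

View pics/s3.png

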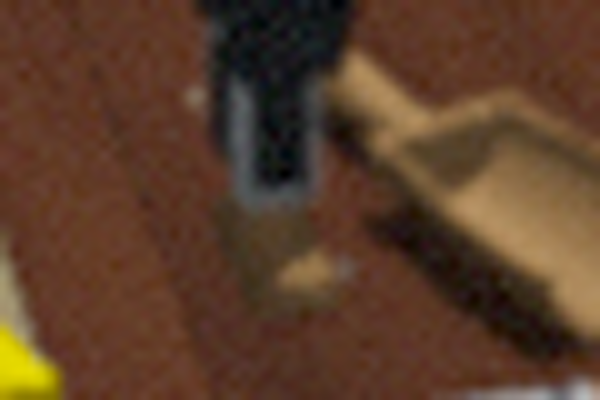

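The image and depth show the stamp upright and square: the foot spans x .473–.496, y .324–.378 and z .100–.115. I'll lower it in front of the mouth.

>>> {"name": "send_rows", "arguments": {
  "rows": [
    [0,0,0,0,0,3,0],
    [0,0,0,0,0,6,0],
    [0,0,0,0,0,8,0],
    [0,0,0,0,0,9,0],
    [0,0,0,0,0,9.6,0],
    [0,0,0,0,0,9.9,0],
    [0,0,0,0,0,9.9,0],
    [0,0,0,0,0,9.9,0]
  ]
}}

```text
time_s: 5.97
position: [0.4837, 0.3537, 0.0332]
ee_rot: [0.001, -0.022, 1.0, 0.0]
contact_force: [0.3, -0.2, -1.2]
grip_width: 0.019
grip_force: 39.2
```

```bash
python3 - <<'E'
from h import *
go(.5777,.3574,.032,92.5)
p,d=ctrl.grab_frame('side')
P=cloud('side',d).reshape(-1,3)
m=(P[:,2]>.004)&(P[:,2]<.016)&(abs(P[:,0]-.483)<.03)&(abs(P[:,1]-.353)<.05); q=P[m]; print(q.min(0),q.max(0))
# dock from side view: white lips
hsv=cv2.cvtColor(p,cv2.COLOR_BGR2HSV); w=(hsv[...,1]<60)&(hsv[...,2]>130)
v,u=np.nonzero(w); q=plane('side',np.c_[u,v],.024)
for y0,y1 in((.295,.356),(.356,.42)):
    k=(q[:,1]>y0)&(q[:,1]<y1)&(q[:,0]>.51)&(q[:,0]<.62); print(k.sum(),cv2.minAreaRect((q[k,:2]*1000).astype(np.float32)))
E
```

```text
row [0.  0.1 0. ] [-9.41 -0.04  0.14] t 5.97 pos [0.4837 0.3537 0.0332] F [ 0.3 -0.2 -1.2] w 0.019
[0.47238099 0.30340543 0.00401442] [0.51298305 0.39634408 0.0159719 ]
137 ((559.0095825195312, 320.0700988769531), (59.89244842529297, 33.022830963134766), 5.439096450805664)
128 ((555.5497436523438, 384.4244689941406), (61.37558364868164, 33.49931335449219), 1.9053698778152466)
```

>>> {"name": "send_rows", "arguments": {
  "rows": [
    [0,0,0,0,-0.1,0.1,0],
    [0,0,0,-0.8,-0.1,0.1,0],
    [0,0,0,-1.6,-0.1,0.1,0],
    [0,0,0,-2.4,-0.1,0.1,0],
    [0,0,0,-3.2,-0.1,0.1,0],
    [0,0,0,-4,-0.1,0.1,0],
    [0,0,0,-4.8,-0.1,0.1,0],
    [0,0,0,-5.5,-0.1,0.1,0],
    [0,0,0,-5.5,-0.1,0.1,0],
    [0,0,0,-5.5,-0.1,0.1,0]
  ]
}}

```text
time_s: 6.85
position: [0.5394, 0.3551, 0.0318]
ee_rot: [0.001, -0.022, 1.0, 0.0]
contact_force: [-1.1, -0.2, 8.0]
grip_width: 0.0194
grip_force: 39.6
```

```bash
python3 - <<'E'
from h import *
go(.5777,.3567,.032,92.5)
p,d=ctrl.grab_frame('side'); cv2.imwrite('pics/s4.png',cv2.resize(p[110:180,270:370],None,fx=7,fy=7,interpolation=cv2.INTER_CUBIC))
E
```

```text
row [ 0.1  0.1 -0. ] [-3.84 -0.01 -0.01] t 6.85 pos [0.5394 0.3551 0.0318] F [-1.1 -0.2  8. ] w 0.0194
```

View pics/s4.png

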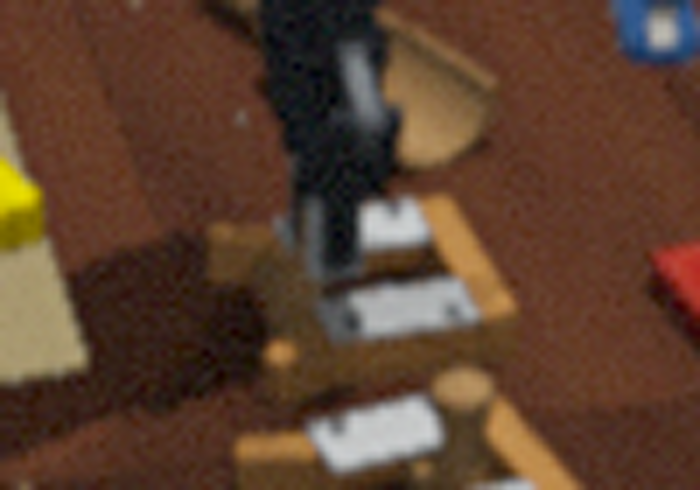

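The stamp is inside the mouth, with the finger at crop (330,240) above the near lip, and there is no lateral force. I'll continue to the stop.

>>> {"name": "send_rows", "arguments": {
  "rows": [
    [0,0,0,-0.6,0,-0.05,0],
    [0,0,0,-1.2,0,-0.05,0],
    [0,0,0,-1.8,0,-0.05,0],
    [0,0,0,-2.4,0,-0.05,0],
    [0,0,0,-2.9,0,-0.05,0],
    [0,0,0,-3.3,0,-0.05,0],
    [0,0,0,-3.5,0,-0.05,0],
    [0,0,0,-3.7,0,-0.05,0],
    [0,0,0,-3.7,0,-0.05,0]
  ]
}}

```text
time_s: 7.65
position: [0.5623, 0.356, 0.0281]
ee_rot: [-0.011, -0.024, 1.0, -0.003]
contact_force: [-32.1, 0.8, 1.7]
grip_width: 0.0189
grip_force: 39.6
```

```bash
python3 -c "
from h import *
go(.5777,.3567,.032,92.5)"
```

```text
row [-0.4 -1.3  0.3] [-1.53 -0.01 -0.42] t 7.65 pos [0.5623 0.356  0.0281] F [-32.1   0.8   1.7] w 0.0189
```

It stopped at x=.562 with 32 N, short of the estimated home at .577. I'll relax the command and look.

>>> {"name": "send_rows", "arguments": {
  "rows": [
    [0,0,0,0.8,0,0,0],
    [0,0,0,1.5,0,-0.05,0],
    [0,0,0,1.7,0,-0.1,0],
    [0,0,0,1.7,0,-0.1,0],
    [0,0,0,1.7,0,-0.1,0]
  ]
}}

```text
time_s: 8.07
position: [0.5566, 0.3553, 0.0315]
ee_rot: [-0.002, -0.022, 1.0, -0.001]
contact_force: [-6.6, 1.2, -10.5]
grip_width: 0.0192
grip_force: 39.5
```

```bash
python3 - <<'E'
from h import *
go(.5777,.3567,.032,92.5)
p,d=ctrl.grab_frame('side'); P=cloud('side',d)
t,dt=ctrl.grab_frame('top'); T=cloud('top',dt)
a=cv2.resize(p[115:175,280:360],None,fx=7,fy=7,interpolation=cv2.INTER_CUBIC); b=cv2.resize(t[145:205,210:265],(385,420),interpolation=cv2.INTER_CUBIC)
cv2.imwrite('pics/s5.png',cv2.resize(np.hstack([a,b]),(790,350)))
# dock back stop: orange wood, side+top view
for n,im,C in(('side',p,P),('top',t,T)):
    h=cv2.cvtColor(im,cv2.COLOR_BGR2HSV); m=(h[...,1]>110)&(h[...,2]>110)&(C[...,0]>.56)&(C[...,0]<.64)&(C[...,1]>.29)&(C[...,1]<.43)&(C[...,2]>.018)&(C[...,2]<.03)
    q=C[m]; print(n,len(q),cv2.minAreaRect((q[:,:2]*1000).astype(np.float32)) if len(q)>5 else '')
    w=(h[...,1]<60)&(h[...,2]>130)&(C[...,1]>.29)&(C[...,1]<.43)&(C[...,0]>.5)&(C[...,0]<.62)&(C[...,2]<.035)&(C[...,2]>.015); q=C[w]; print(' lips',q.min(0).round(3),q.max(0).round(3))
E
```

```text
row [-0.1 -0.2  0. ] [-2.11  0.05 -0.06] t 8.07 pos [0.5566 0.3553 0.0315] F [ -6.6   1.2 -10.5] w 0.0192
side 94 ((596.2689819335938, 356.9367370605469), (15.570659637451172, 92.93868255615234), 3.653140068054199)
 lips [0.531 0.309 0.019] [0.591 0.407 0.026]
top 73 ((597.430908203125, 331.8955993652344), (14.114151954650879, 39.19371032714844), 4.493887901306152)
 lips [0.531 0.316 0.018] [0.591 0.337 0.026]
```

View pics/s5.png

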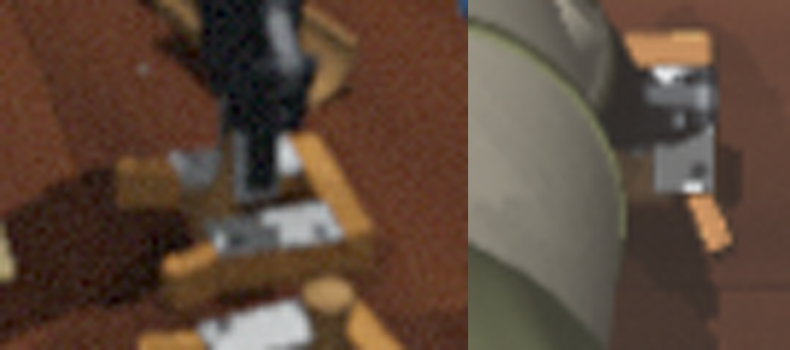

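The dock's back stop face is at about x=.589, so home is about (.578,.357) with a 3.7° yaw. The stamp is at .557, so it jammed about 21 mm short. It probably pitched in the grip from dragging under 8 N of down-force. I'll back off a little, release so it stands flat, and regrip with no down-force.

>>> {"name": "send_rows", "arguments": {
  "rows": [
    [0,0,0,0.3,0,0.1,0],
    [0,0,0,0.6,0,0.1,0],
    [0,0,0,0.8,0,0.1,0],
    [0,0,0,0.8,0,0.1,0],
    [0,0,0,0.8,0,0.1,60],
    [0,0,0,0.8,0,0,60],
    [0,0,0,0.8,0,0,60],
    [0,0,0,0.8,0,0,60],
    [0,0,0,0.8,0,-2,60],
    [0,0,0,0.8,0,-5,60],
    [0,0,0,0.8,0,-7,60],
    [0,0,0,0.8,0,-7,60]
  ]
}}

```text
time_s: 9.17
position: [0.5521, 0.3566, 0.1071]
ee_rot: [0.003, -0.022, 1.0, 0.002]
contact_force: [0.0, -0.3, 0.6]
grip_width: 0.0514
grip_force: 0.0
```

```bash
python3 - <<'E'
from h import *
go(.5777,.3567,.032,93.5)
p,d=ctrl.grab_frame('side'); P=cloud('side',d)
cv2.imwrite('pics/s6.png',cv2.resize(p[105:175,280:370],None,fx=8,fy=8,interpolation=cv2.INTER_CUBIC))
Q=P[105:175,280:370].reshape(-1,3); k=(abs(Q[:,0]-.55)<.05)&(abs(Q[:,1]-.355)<.03)
for z in np.arange(.026,.075,.006):
    q=Q[k&(Q[:,2]>z)&(Q[:,2]<z+.006)]
    if len(q): print(round(z,3),len(q),q.min(0).round(3),q.max(0).round(3))
E
```

```text
row [ 0.2  0.3 -1. ] [-2.52 -0.13  7.52] t 9.17 pos [0.5521 0.3566 0.1071] F [ 0.  -0.3  0.6] w 0.0514
0.026 14 [0.52  0.344 0.026] [0.55  0.383 0.031]
0.032 8 [0.52  0.345 0.033] [0.534 0.353 0.037]
0.038 9 [0.519 0.346 0.038] [0.534 0.353 0.044]
0.044 14 [0.517 0.343 0.044] [0.537 0.353 0.05 ]
0.05 20 [0.517 0.345 0.05 ] [0.537 0.354 0.056]
0.056 21 [0.518 0.346 0.056] [0.538 0.361 0.061]
```

View pics/s6.png

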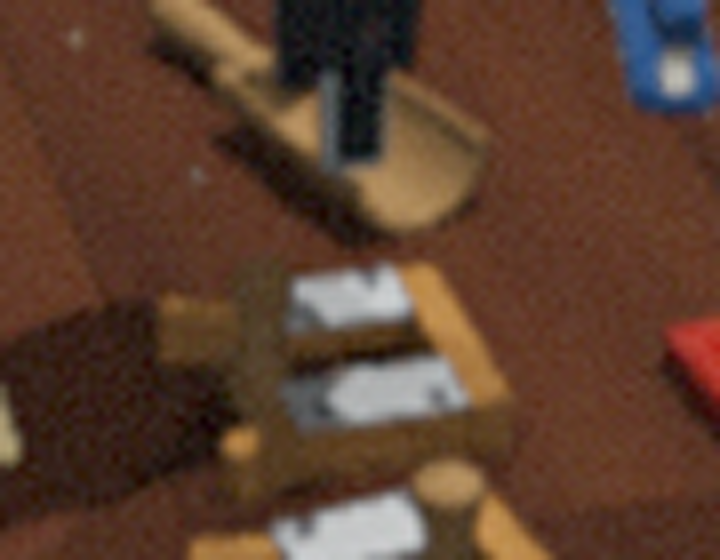

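The stamp stands upright and free at the mouth, around crop (262,330), with its knob at x≈.5275. So it pivoted or slipped in the grip and its foot stuck at the rail entrance. I'll check the foot's yaw and lateral position against the rails.

```bash
python3 - <<'E'
from h import *
Ps=[];D=[]
for i in range(4):
    p,d=ctrl.grab_frame('side'); D.append(d)
d=np.median(D,0); P=cloud('side',d)[105:175,280:370].reshape(-1,3)
k=(P[:,0]>.505)&(P[:,0]<.55)&(P[:,1]>.31)&(P[:,1]<.40)&(P[:,2]>.004)&(P[:,2]<.03)
q=P[k]; q=q[np.argsort(q[:,1])]
print((q*1000).round(0).astype(int).tolist())
t,dt=ctrl.grab_frame('top'); T=cloud('top',dt).reshape(-1,3)
k=(T[:,0]>.505)&(T[:,0]<.55)&(T[:,1]>.31)&(T[:,1]<.40)&(T[:,2]>.004)&(T[:,2]<.07)
print('top',(T[k]*1000).round(0).astype(int).tolist())
E
```

```text
[[513, 310, 20], [530, 310, 14], [538, 310, 16], [541, 310, 16], [541, 310, 22], [530, 310, 17], [538, 310, 23], [533, 311, 23], [547, 311, 18], [547, 311, 5], [510, 311, 20], [508, 311, 21], [533, 311, 7], [544, 311, 21], [544, 311, 18], [544, 311, 12], [550, 311, 17], [530, 311, 10], [533, 311, 10], [541, 311, 18], [544, 311, 8], [542, 311, 8], [547, 311, 14], [539, 311, 12], [527, 311, 7], [525, 312, 20], [536, 312, 22], [528, 312, 20], [505, 312, 20], [542, 312, 24], [530, 313, 22], [539, 313, 24], [519, 313, 21], [533, 313, 15], [533, 313, 25], [522, 314, 20], [517, 314, 21], [548, 314, 22], [545, 314, 23], [514, 314, 21], [537, 315, 23], [528, 316, 21], [548, 316, 24], [526, 316, 21], [523, 316, 21], [543, 317, 24], [540, 318, 24], [537, 318, 24], [546, 318, 23], [521, 319, 20], [532, 319, 22], [535, 320, 23], [533, 322, 23], [535, 322, 26], [530, 322, 23], [550, 323, 23], [530, 323, 19], [542, 323, 24], [547, 324, 23], [544, 324, 23], [539, 325, 23], [534, 326, 23], [546, 328, 23], [534, 329, 25], [531, 329, 22], [549, 329, 22], [543, 330, 23], [518, 330, 13], [538, 331, 23], 
[... 4689 characters left out ...]
20, 351, 24], [520, 349, 21], [521, 348, 13], [522, 346, 10], [521, 343, 13], [521, 340, 14], [521, 337, 13], [522, 334, 12], [521, 331, 13], [521, 319, 20], [521, 317, 19], [521, 314, 18], [521, 311, 20], [518, 353, 15], [518, 351, 14], [519, 349, 10], [518, 345, 14], [519, 342, 13], [518, 339, 15], [518, 337, 15], [519, 334, 14], [519, 332, 10], [518, 316, 19], [518, 314, 20], [518, 311, 22], [516, 354, 11], [516, 351, 12], [516, 348, 11], [516, 346, 11], [515, 342, 16], [516, 339, 14], [516, 337, 13], [516, 333, 17], [516, 331, 15], [516, 317, 18], [515, 313, 20], [516, 311, 18], [513, 313, 20], [513, 310, 22], [511, 327, 5], [510, 313, 22], [510, 311, 20], [507, 314, 18], [507, 310, 21]]
```

The foot is square and centred between the rails (y .330–.381, rails about .323–.387). So the cause was the foot pitching under friction and its rear edge catching the lips. I'll regrip harder, lift about 2 mm so nothing drags (the lips leave 7 mm), and go in.

```bash
python3 -c "
from h import *
go(.5275,.3548,.033,93.3)"
```

```text
row [-0.1 -0.1 -0.8] [2.2  0.08 6.87] t 9.47 pos [0.5496 0.3551 0.1017] F [-0.7  0.3 -0. ] w 0.0514
```

>>> {"name": "send_rows", "arguments": {
  "rows": [
    [0,0,-0.8,1.2,0.05,0,60],
    [0,0,-0.8,2.2,0.1,0,60],
    [0,0,-0.8,2.2,0.1,2,60],
    [0,0,-0.8,2.2,0.1,4,60],
    [0,0,-0.8,2.2,0.1,6,60],
    [0,0,-0.8,2.2,0.1,6.9,60],
    [0,0,-0.8,2.2,0.1,6.9,60],
    [0,0,-0.8,2.2,0.1,6.9,60],
    [0,0,-0.8,2.2,0.1,6.9,0],
    [0,0,-0.8,2.2,0.1,6.9,0],
    [0,0,-0.8,2.2,0.1,6.9,0],
    [0,0,-0.8,2.2,0.1,6.9,0],
    [0,0,-0.8,2.2,0.1,6.9,0],
    [0,0,-0.8,2.2,0.1,6.9,0],
    [0,0,-0.8,2.2,0.1,6.7,0],
    [0,0,-0.8,2.2,0.1,6.6,0],
    [0,0,-0.8,2.2,0.1,6.6,0]
  ],
  "force": 70
}}

```text
time_s: 10.88
position: [0.5283, 0.3555, 0.0374]
ee_rot: [0.0, -0.029, 1.0, 0.0]
contact_force: [-0.3, 0.1, -1.0]
grip_width: 0.0181
grip_force: 68.3
```

```bash
python3 - <<'E'
from h import *
go(.579,.3572,.036,93.3)
D=[]
for i in range(3): p,d=ctrl.grab_frame('side'); D.append(d)
P=cloud('side',np.median(D,0))[105:175,280:370].reshape(-1,3)
k=(P[:,0]>.505)&(P[:,0]<.56)&(P[:,1]>.328)&(P[:,1]<.350)&(P[:,2]>.004)&(P[:,2]<.02)
q=P[k]; q=q[np.argsort(q[:,0])]; print((q*1000).round(0).astype(int).tolist())
E
```

```text
row [0. 0. 0.] [-5.07 -0.12  0.14] t 10.88 pos [0.5283 0.3555 0.0374] F [-0.3  0.1 -1. ] w 0.0181
[[515, 345, 14], [515, 332, 12], [516, 334, 15], [516, 347, 10], [516, 337, 6], [516, 350, 14], [517, 339, 15], [518, 330, 13], [518, 343, 15], [518, 331, 16], [519, 348, 15], [519, 336, 16], [519, 349, 18], [521, 331, 16], [521, 343, 15], [521, 331, 12], [521, 347, 19], [522, 347, 15], [522, 337, 15], [524, 345, 13], [524, 332, 14], [524, 348, 15], [525, 348, 18], [525, 336, 15], [526, 340, 16], [526, 330, 15], [527, 347, 15], [528, 337, 14], [529, 342, 14], [529, 331, 14], [530, 345, 16], [530, 348, 17], [531, 337, 14], [532, 343, 13], [533, 349, 16], [534, 350, 18]]
```

The foot is level and just off the table. I'll slide in.

>>> {"name": "send_rows", "arguments": {
  "rows": [
    [0,0,0,-0.5,0,0,0],
    [0,0,0,-1,0,0,0],
    [0,0,0,-1.5,0,0,0],
    [0,0,0,-2,0,0,0],
    [0,0,0,-2.5,0,0,0],
    [0,0,0,-2.5,0,0,0],
    [0,0,0,-2.5,0,0,0]
  ]
}}

```text
time_s: 11.62
position: [0.5534, 0.3567, 0.0367]
ee_rot: [0.0, -0.029, 1.0, -0.0]
contact_force: [-0.8, -0.5, -0.5]
grip_width: 0.0186
grip_force: 68.3
```

```bash
python3 - <<'E'
from h import *
go(.579,.3572,.036,93.3)
D=[]
for i in range(3): p,d=ctrl.grab_frame('side'); D.append(d)
P=cloud('side',np.median(D,0))[105:175,280:370].reshape(-1,3)
k=(P[:,0]>.505)&(P[:,0]<.58)&(P[:,1]>.338)&(P[:,1]<.352)&(P[:,2]>.004)&(P[:,2]<.034)
q=P[k]; q=q[np.argsort(q[:,0])]; print((q*1000).round(0).astype(int).tolist())
E
```

```text
row [-0.  0. -0.] [-2.55 -0.09  0.07] t 11.62 pos [0.5534 0.3567 0.0367] F [-0.8 -0.5 -0.5] w 0.0186
[[539, 338, 21], [543, 351, 20], [544, 347, 19], [548, 348, 21], [548, 349, 24], [548, 350, 16], [548, 351, 26], [550, 348, 17], [551, 349, 20], [551, 350, 25], [551, 351, 22], [551, 351, 28], [553, 347, 30], [553, 348, 27], [553, 347, 17], [554, 349, 23], [554, 349, 19], [556, 348, 23], [557, 349, 19], [557, 351, 28], [560, 339, 21], [560, 352, 17], [574, 338, 23], [577, 340, 21], [580, 338, 22]]
```

>>> {"name": "send_rows", "arguments": {
  "rows": [
    [0,0,0,-0.5,0,0,0],
    [0,0,0,-1,0,0,0],
    [0,0,0,-1.5,0,0,0],
    [0,0,0,-2,0,0,0],
    [0,0,0,-2.3,0,0,0],
    [0,0,0,-2.5,0,0,0],
    [0,0,0,-2.5,0,0,0]
  ]
}}

```text
time_s: 12.35
position: [0.5779, 0.3581, 0.0366]
ee_rot: [-0.0, -0.029, 1.0, -0.0]
contact_force: [-1.5, -0.8, -1.2]
grip_width: 0.018
grip_force: 68.3
```

```bash
python3 -c "
from h import *
go(.579,.3572,.036,93.3)"
```

```text
row [-0.  -0.1  0. ] [-0.1  -0.1   0.06] t 12.35 pos [0.5779 0.3581 0.0366] F [-1.5 -0.8 -1.2] w 0.018
```

It's at the estimated home with no force. I'll nudge it to the stop, set it down, release and rise.

>>> {"name": "send_rows", "arguments": {
  "rows": [
    [0,0,0,-0.15,0,0,0],
    [0,0,0,-0.3,0,0,0],
    [0,0,0,-0.3,0,0,0]
  ]
}}

```text
time_s: 12.6
position: [0.58, 0.3583, 0.0366]
ee_rot: [-0.001, -0.029, 1.0, -0.0]
contact_force: [-5.7, -1.6, 1.5]
grip_width: 0.0182
grip_force: 68.2
```

```bash
python3 -c "
from h import *
go(.579,.3572,.036,93.3)"
```

```text
row [-0.  -0.1  0. ] [ 0.11 -0.1   0.06] t 12.6 pos [0.58   0.3583 0.0366] F [-5.7 -1.6  1.5] w 0.0182
```

Contact with the stop at x=.580. I'll relax 1 mm, lower 2.5 mm and release.

>>> {"name": "send_rows", "arguments": {
  "rows": [
    [0,0,0,0.1,0,0,0],
    [0,0,0,0.1,0,0.15,0],
    [0,0,0,0.1,0,0.25,0],
    [0,0,0,0.1,0,0.25,0],
    [0,0,0,0.1,0,0.25,60],
    [0,0,0,0.1,0,0.2,60],
    [0,0,0,0.1,0,0.2,60],
    [0,0,0,0.1,0,0.2,60],
    [0,0,0,0.1,0,0.2,60],
    [0,0,0,0.1,0,-2,60],
    [0,0,0,0.1,0,-5,60],
    [0,0,0,0.1,0,-9,60],
    [0,0,0,0.1,0,-13,60],
    [0,0,0,0.1,0,-17,60],
    [0,0,0,0.1,0,-17,60],
    [0,0,0,0.1,0,-17,60]
  ]
}}

```text
time_s: 13.93
position: [0.5814, 0.3591, 0.2097]
ee_rot: [0.002, -0.029, 1.0, 0.002]
contact_force: [-0.2, -0.1, 0.0]
grip_width: 0.0512
grip_force: 0.0
```

```bash
python3 - <<'E'
from h import *
D=[]
for i in range(3): p,d=ctrl.grab_frame('side'); D.append(d)
cv2.imwrite('pics/s7.png',cv2.resize(p[105:205,280:380],None,fx=6,fy=6,interpolation=cv2.INTER_CUBIC))
P=cloud('side',np.median(D,0))[105:205,280:380].reshape(-1,3); k=(abs(P[:,0]-.57)<.05)&(abs(P[:,1]-.355)<.03)
for z in np.arange(.026,.075,.006):
    q=P[k&(P[:,2]>z)&(P[:,2]<z+.006)]
    if len(q): print(round(z,3),len(q),q.min(0).round(3),q.max(0).round(3))
k=(abs(P[:,0]-.555)<.05)&(abs(P[:,1]-.216)<.04)&(P[:,2]>.045)&(P[:,2]<.07); print('other',P[k].min(0),P[k].max(0))
s0=np.load('side0.npy'); Q=cloud('side',s0).reshape(-1,3); k=(abs(Q[:,0]-.555)<.05)&(abs(Q[:,1]-.216)<.04)&(Q[:,2]>.045)&(Q[:,2]<.07); print('other0',Q[k].min(0),Q[k].max(0))
E
```

```text
0.026 12 [0.567 0.349 0.027] [0.581 0.36  0.031]
0.032 9 [0.568 0.351 0.032] [0.58  0.36  0.037]
0.038 10 [0.566 0.35  0.038] [0.584 0.356 0.044]
0.044 13 [0.565 0.346 0.044] [0.583 0.362 0.049]
0.05 20 [0.564 0.347 0.05 ] [0.585 0.362 0.056]
0.056 21 [0.567 0.345 0.057] [0.584 0.365 0.061]
other [0.54515148 0.20346262 0.04595788] [0.56691328 0.2231907  0.06116655]
other0 [0.54514125 0.20214008 0.04524417] [0.56779746 0.22664257 0.06252256]
```

View pics/s7.png

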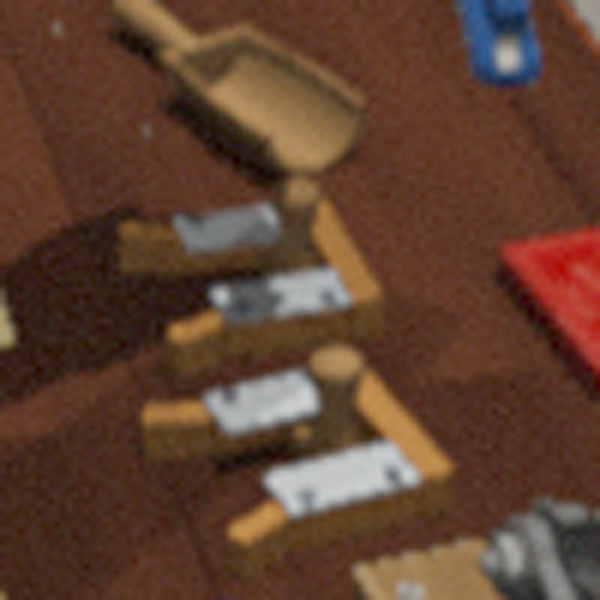

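The stamp stands upright against the back stop at crop (300,215), with its knob at about x=.575, within 5 mm of home. The other stamp at crop (335,390) has not moved, and the gripper is clear. I'll hand it in.

```bash
python3 -c "
from rig import ctrl
print(ctrl.close_job())"
```

```text
the job is handed in; nothing more can be done
None
```

I slid the loose wooden stamp into the empty dock and let go; it stands upright within about 5 mm of fully home, the other stamp did not move, and I handed the job in at about 14 s; the first try jammed at the lips (32 N at the wrist) and needed a regrip, and the judge returned no result.

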